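Draw down the showcase sash with the hooked pole

ROBOT

A 7-joint arm with a two-finger parallel gripper is mounted at the origin on the work surface. World frame = base frame: x ahead of the robot, y to its left, z up, the work surface at z = 0. Lengths are in m, angles in rad, forces in N, time in s.
With the tool pointing down it reaches from about 0.4 to 0.85 m from the base axis. Payload 4.5 kg.
Tool frame: the origin (TCP) lies at the very end of the fingers, on their centre line; the grasp point (between the pads) lies 19 mm behind it (r.grasp_offset is the distance from the TCP to the grasp point, in m); z points along the fingers, y is the line along which they close (so a half turn about z gives the same grasp; the last joint's range is limited). The gripper opens to 88 mm and grips with 3 to 60 N. Pads are 18 mm wide; open, the fingers measure 123 mm over their backs; the gripper's body (75 mm by 187 mm) begins 45 mm behind the grasp point.
Start: joints at [-1.19, 0.689, -0.195, 1.565, 0.157, 0.902, -0.215], TCP at [0.212, 0.588, 0.239] pointing down, gripper open.
Joint ranges: [-3.01, 3.01], [-0.46, 2.08], [-1.47, 1.51], [0.13, 2.56], [-1, 4.14], [0.04, 2.09], [-2.66, 2.66]. Speed limits (rad/s): [2.57, 2.57, 3.14, 3.14, 3.14, 3.14, 3.14].

INTERFACE

Orientations are given as [roll, pitch, yaw] about the fixed x, y, z axes, in that order (R = Rz(yaw) Ry(pitch) Rx(roll)).
In Python, from workcell import r gives the robot as it stands. The module is installed in compiled form; this text tells all that it offers.
- The arm moves only by the tool servo_tool, never from a script. Its argument "plan" is a list of rows, each a list of 5 numbers: the shift along the tool's x, y, z in mm, then the turn about the tool's z in degrees, then the opening, from 0 (shut) to 1 (fully open). In form: [[x, y, z, roll, claw], ...]. A call has 1 to 12 rows; each row is the pose to reach, as a shift and turn from the pose commanded when the call began, along the tool's axes at that moment; what a row does not reach only later rows make up. A row lasts 1/12 s, in which the tool goes at most 41.7 mm and 7.16 degrees, less where a joint would pass 70% of its speed; a pose out of reach is approached as far as the arm can. A call with a gripper value outside its range is refused whole. The fingers move at their own pace and stop on an object; the grip force is fixed at half the most. Time passes only in rows, so rows that repeat a pose let the fingers close. It gives the time, the measured TCP pose, the force, the opening and the grip force at its end, in the units of the state.
- r.observe(): the state, without advancing time (a new reading comes with each control period).
- r.capture(name): name is "side" or "top" or "wrist"; returns a dict with "image" (400x640x3 uint8, red, green, blue), "vertical_fov" (degrees; the focal length in pixels is half the picture's height over the tangent of half this angle, whatever the lens; pixels are square), "cx", "cy" (the principal point, pixels), "origin" and "attitude" of the camera in the world. Camera axes: x right, y up, looking along -z (the intrinsics and any distortion apply to the point x, -y, -z); pixel columns grow to the right and rows downward; lengths in m; the calibration is good to about 2 mm. A picture is of the moment at which its call begins. There is no depth.
- r.finish_job(): hands the job in; it is judged then, once.
The state is a dict: "time_s": time; "joints": joint angles; "joint_velocities": joint speeds; "joint_efforts": joint torques, N m; "tcp_pos": TCP position; "orientation": TCP orientation; "wrist_force": force on the tool from outside, world axes, zero at the start; "torque": the same for the moment, N m; "gripper_width": finger opening in m; "gripper_force": force on a finger pad.
Only numpy, scipy, OpenCV 4.12 (cv2) and the standard library are available. Lean on these libraries where they do the work, as an engineer would, in place of code of your own. Each camera call takes 0.05 s, during which the arm holds its last target. There are 200 camera calls.

TASK

The glass sash of the little china showcase has been left raised. Take the hooked pole from the lace runner, hook it down into the steel ring on the sash and pull the sash fully down with it; then unhook the pole and lay it back down flat on the runner or the table, setting it down rather than dropping it.

Things in the scene. Friction and masses are not known exactly. Their poses are not given: they have to be found in the camera images.
- pole: Hooked pole, 0.14 kg: dark wooden shaft 240 x 26, 20 high, flat underside; from its front a steel goose-neck, 8 thick, rises and ends in a down-turned hook. It lies on a fixed lace runner (3 thick) among a straight fork and a flat server with like handles. Origin: centre of the shaft's underside; x along the shaft to the hook, z up. Grip the shaft across its 26 width, near its middle.
- hook_tip (a point): Lower end of the pole's hook leg: 215 ahead of the pole's origin along its x, 6 above the shaft's underside; axes as the pole's. The leg is upright, 39 long; from its top a level bar runs back 52 towards the shaft, its underside 41 above the shaft's underside. This bar bears on the ring when the leg is in it.
- ring (a point): Centre of the level steel ring on the sash's top rail: opening 45, outer diameter 59, bar 7 thick; 282 above the table with the sash up, 147 when down. It stands 49 out from the sash and 35 out from the fixed wood and glass showcase (350 wide, 314 high), nothing above it. Its x points from the ring into the showcase, z up. The hook enters from above.
- sash (a joint): How far the sash is drawn down, m: 0 fully raised, 0.135 fully down on its stop; starts at 0 to 0.03. It slides straight down, is held by friction and stays where it is left: 2 to 3 N move it down, 6.5 N up.

How it is judged:
By the outcome, as a careful person would: the job done as asked, in the order asked, and still so for the second after the job is handed in, with the robot touching nothing.
It also fails if it takes over 45 s, if anything falls off the work surface, if the arm or the gripper's body presses on something with over 40 N, if the wrist force passes 120 N, or if a joint passes its speed limit or range.

## Working session

There is one attempt and no reset: what is moved stays moved. The work goes in short steps, Python scripts to look and compute and a tool call to move; the robot and the scene stay as the last step left them, time stands still between calls to the robot, and variables do not carry over. Pictures are saved under pics/ and viewed, at most 10 in all, crops included, and the job is handed in when it is done.

Besides the shell and the picture viewer there is one more tool, called as a command line: name --pt "numbers of a row" for each row, then --argument value for the rest. servo_tool: Moves the arm, as the interface text tells. Its arguments: {"type":"object","properties":{"plan":{"type":"array"}},"required":["plan"]}

```bash
mkdir -p pics; python3 - <<'E'
from workcell import r
import cv2
s=r.observe();print({k:s[k] for k in("time_s","tcp_pos","orientation","gripper_width","wrist_force")})
for n in("top","side"):
    c=r.capture(n);cv2.imwrite(f"pics/{n}0.png",c["image"][:,:,::-1])
    print(n,{k:v for k,v in c.items() if k!="image"})
E
```

```text
{'time_s': 0.0, 'tcp_pos': array([0.21226199, 0.58715742, 0.23791225]), 'orientation': array([-3.13973435e+00,  1.36279576e-04,  2.79487273e+00]), 'gripper_width': 0.08800367692854634, 'wrist_force': array([ 0.38331595, -1.62332387, -0.8253602 ])}
top {'vertical_fov': 55.58941344723872, 'cx': 323.01262069160174, 'cy': 200.80165279740797, 'origin': array([0.44220165, 0.08599205, 1.14587315]), 'attitude': array([ 0.06466211, -0.02601377, -1.57645726])}
side {'vertical_fov': 44.61975589421047, 'cx': 311.1530952042046, 'cy': 205.05750406981483, 'origin': array([0.18447815, 0.1719477 , 1.27583724]), 'attitude': array([ 0.31383112, -0.00382774, -1.85402045])}
```

View pics/top0.png

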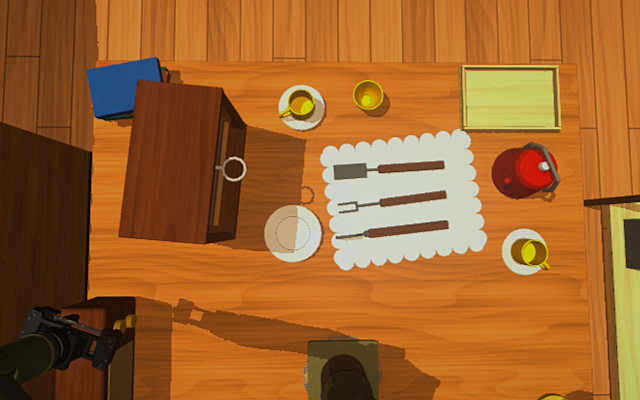

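View pics/side0.png

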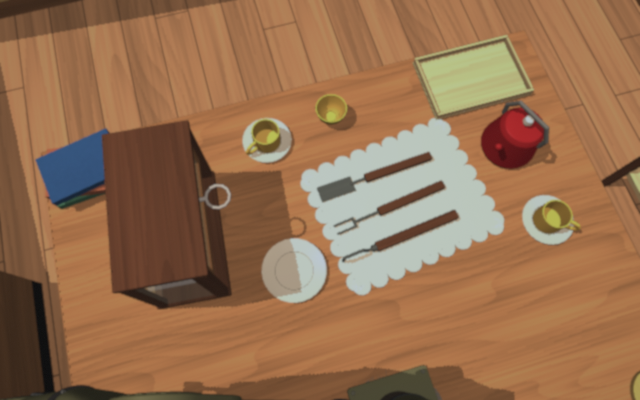

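The pole is the lowest tool: in top, its shaft runs from about (368,233) to (448,225), with the hook tip at (336,237). The ring is at (234,169) in top and (217,196) in side.

```bash
cat > h.py <<'E'
import numpy as np
from scipy.spatial.transform import Rotation as Ro
def f(c): return 200/np.tan(np.radians(c["vertical_fov"]/2))
def ray(c,p):
    d=np.array([(p[0]-c["cx"])/f(c),-(p[1]-c["cy"])/f(c),-1.])
    return np.array(c["origin"]),Ro.from_euler("xyz",c["attitude"]).apply(d)
def onz(c,p,z):
    o,d=ray(c,p);return o+d*(z-o[2])/d[2]
def proj(c,P):
    q=Ro.from_euler("xyz",c["attitude"]).inv().apply(np.array(P)-c["origin"])
    return np.array([c["cx"]-f(c)*q[0]/q[2],c["cy"]+f(c)*q[1]/q[2]])
def tri(*cp):
    A=np.zeros((3,3));b=np.zeros(3);rs=[ray(c,p) for c,p in cp]
    for o,d in rs:
        d=d/np.linalg.norm(d);M=np.eye(3)-np.outer(d,d);A+=M;b+=M@o
    return np.linalg.solve(A,b)
E
python3 - <<'E'
from h import *
from workcell import r
import cv2
t=r.capture("top");s=r.capture("side")
print("ring",tri((t,(234,169)),(s,(217,196))), "ring@.282",onz(t,(234,169),.282),onz(s,(217,196),.282))
for c,ps in((t,[(368,233),(448,225),(336,237)]),(s,[(377,246),(457,215),(344,260)])):
    for p in ps: print(onz(c,p,.023).round(4))
k=lambda c,x,y,w,h,n:cv2.resize(c["image"][y:y+h,x:x+w,::-1],None,fx=4,fy=4,interpolation=cv2.INTER_CUBIC)
cv2.imwrite("pics/c1.png",np.vstack([k(t,325,195,140,60,0),k(s,335,195,140,75,0)]))
cv2.imwrite("pics/c2.png",np.hstack([k(t,180,110,90,140,0),k(s,165,150,90,140,0)]))
E
```

```text
ring [0.57310728 0.26812966 0.27191558] ring@.282 [0.57152187 0.26587395 0.282     ] [0.56928817 0.26731324 0.282     ]
[ 0.4187 -0.0763  0.023 ]
[ 0.441  -0.3158  0.023 ]
[0.4076 0.0186 0.023 ]
[ 0.4165 -0.0811  0.023 ]
[ 0.4375 -0.315   0.023 ]
[0.4051 0.0135 0.023 ]
```

View pics/c1.png

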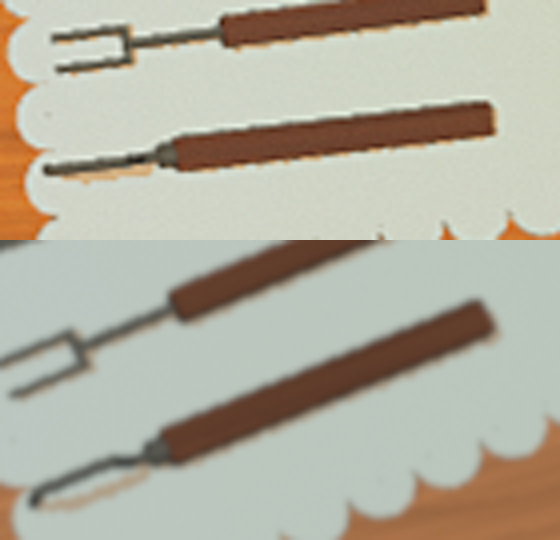

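View pics/c2.png

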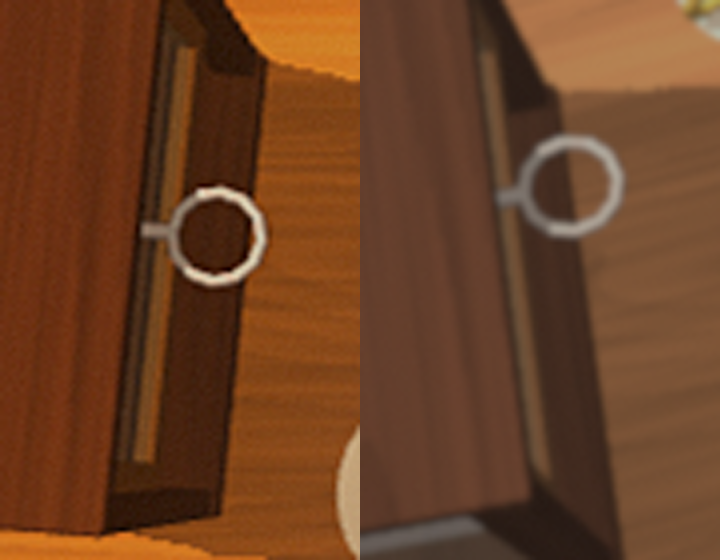

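Pole and ring are both clear: the goose-neck hook points along about +y. The ring centre is at top (234.2,169) and side (217.8,196.8), and the cabinet's front edge gives its yaw.

```bash
cat >> h.py <<'E'
def go(s,xyz,yaw):
    "shift in tool axes [mm] and turn [deg] to reach xyz, yaw(deg of tool x)"
    R=Ro.from_euler("xyz",s["orientation"])
    d=R.inv().apply(np.array(xyz)-s["tcp_pos"])*1000
    a=np.degrees(s["orientation"][2])-yaw
    print("tcp",np.round(s["tcp_pos"],4),"rpy",np.round(np.degrees(s["orientation"]),2),"->",d.round(1),"roll",round((a+180)%360-180,2))
E
python3 - <<'E'
from h import *
from workcell import r
t=r.capture("top");s=r.capture("side")
print("ring",tri((t,(234.2,169)),(s,(217.8,196.8))))
for c,a,b in((t,(448.2,224.5),(369.5,233.25)),(s,(457.5,215.2),(377.5,246.5))):
    A=onz(c,a,.02);B=onz(c,b,.02);d=B-A;print("pole c",(A+B)/2,np.linalg.norm(d),np.degrees(np.arctan2(d[1],d[0])))
for c,a,b in((t,(205,243.5),(220,112)),(s,(206.5,273),(186,150))):
    d=onz(c,b,.314)-onz(c,a,.314);print("front",np.degrees(np.arctan2(d[1],d[0]))+90,onz(c,a,.314))
o=r.observe()
go(o,[.40,.15,.37],95)
go(o,[.426,-.156,.17],95)
E
```

```text
ring [0.57366916 0.26820802 0.2656328 ]
pole c [ 0.43021506 -0.19934767  0.02      ] 0.23762726171106285 95.94035798933348
pole c [ 0.42632957 -0.19988189  0.02      ] 0.2356913376258982 95.29434626494253
front 84.3142216581083 [0.40436566 0.32008998 0.314     ]
front 86.8246256446258 [0.4049167  0.32012388 0.314     ]
tcp [0.2124 0.5876 0.2385] rpy [-179.97    0.    160.13] -> [-325.2 -347.9 -131.3] roll 65.13
tcp [0.2124 0.5876 0.2385] rpy [-179.97    0.    160.13] -> [-453.6 -626.7   68.8] roll 65.13
```

servo_tool --pt "0 0 -132 0 0.6" --pt "0 0 -132 0 0.6" --pt "0 0 -132 0 0.6" --pt "0 0 -132 0 0.6" --pt "-30 -32 -132 6 0.6" --pt "-60 -64 -132 12 0.6" --pt "-90 -96 -132 18 0.6" --pt "-120 -128 -132 24 0.6" --pt "-150 -160 -132 30 0.6" --pt "-180 -192 -132 36 0.6" --pt "-210 -224 -132 42 0.6" --pt "-240 -256 -132 48 0.6"

```text
time_s: 1.3
tcp_pos: [0.3445, 0.2796, 0.3708]
orientation: [3.141, -0.0, 1.952]
wrist_force: [1.2, 0.4, 0.6]
gripper_width: 0.0525
gripper_force: 0.0
```

```bash
python3 - <<'E'
from h import *
from workcell import r
o=r.observe();print(o["time_s"])
go(o,[.40,.15,.37],95)
go(o,[.426,-.156,.17],95)
E
```

```text
1.3
tcp [0.3445 0.2796 0.3708] rpy [ 1.7997e+02 -2.0000e-02  1.1185e+02] -> [-141.     3.3    0.8] roll 16.85
tcp [0.3445 0.2796 0.3708] rpy [ 1.7997e+02 -2.0000e-02  1.1185e+02] -> [-434.7  -86.6  200.6] roll 16.85
```

servo_tool --pt "-36 1 0 4 0.6" --pt "-72 2 0 8 0.6" --pt "-108 3 0 12 0.6" --pt "-141 0 10 16 0.6" --pt "-175 -10 30 16.5 0.6" --pt "-210 -20 50 16.5 0.6" --pt "-245 -30 72 16.5 0.6" --pt "-280 -40 94 16.5 0.6" --pt "-315 -50 116 16.5 0.6" --pt "-350 -60 138 16.5 0.6" --pt "-385 -72 160 16.5 0.6" --pt "-418 -82 180 16.5 0.6"

```text
time_s: 2.3
tcp_pos: [0.4254, -0.1354, 0.1912]
orientation: [3.141, -0.0, 1.67]
wrist_force: [1.0, -0.0, 1.1]
gripper_width: 0.0527
gripper_force: 0.0
```

servo_tool --pt "-17 -5 20 0 0.6" --pt "-17 -5 20 0 0.6" --pt "-17 -5 20 0 0.6"

```text
time_s: 2.55
tcp_pos: [0.4213, -0.1518, 0.1715]
orientation: [-3.139, -0.001, 1.666]
wrist_force: [0.1, 0.4, -0.4]
gripper_width: 0.0528
gripper_force: 0.0
```

```bash
python3 - <<'E'
from h import *
from workcell import r
import cv2
c=r.capture("wrist");cv2.imwrite("pics/w1.png",c["image"][:,:,::-1])
print({k:v for k,v in c.items() if k!="image"})
o=r.observe();go(o,[.426,-.156,.17],95)
E
```

```text
{'vertical_fov': 67.60273516691174, 'cx': 320.5087700349211, 'cy': 198.90379635064488, 'origin': array([ 0.4155442 , -0.07770807,  0.31706568]), 'attitude': array([-0.2914403 ,  0.0020288 ,  0.09706894])}
tcp [ 0.4221 -0.1506  0.1723] rpy [-1.7998e+02 -5.0000e-02  9.5630e+01] -> [-5.8  3.3  2.3] roll 0.63
```

View pics/w1.png

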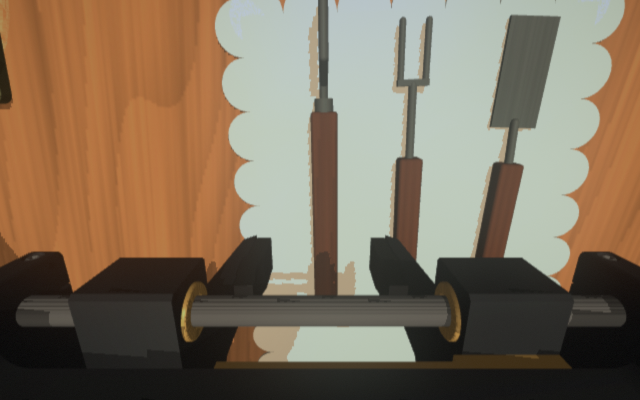

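The wrist view shows the pole between the open fingers, with its shaft centreline running from (324,112) to (326,290).

```bash
python3 - <<'E'
from h import *
from workcell import r
c=r.capture("wrist");o=r.observe()
A=onz(c,(324,112),.023);B=onz(c,(326,288),.023);d=A-B;u=d/np.linalg.norm(d);yaw=np.degrees(np.arctan2(d[1],d[0]))
C=A-.120*u
print(A,B,yaw,"centre",C)
G=C+.04*u;G[2]=.006
print(G);go(o,G,yaw)
E
```

```text
[ 0.41942714 -0.07872513  0.023     ] [ 0.44135866 -0.26872992  0.023     ] 96.5842933662887 centre [ 0.43318692 -0.19793364  0.023     ]
[ 0.42860033 -0.15819747  0.006     ]
tcp [ 0.4227 -0.15    0.1728] rpy [ 1.7995e+02 -4.0000e-02  9.5730e+01] -> [ -8.9   4.9 166.8] roll -0.85
```

servo_tool --pt "-4 2 35 0 0.6" --pt "-9 4 70 -0.5 0.6" --pt "-9 4 100 -0.5 0.6" --pt "-9 4 130 -0.5 0.6" --pt "-9 4 150 -0.5 0.6" --pt "-9 4 160 -0.5 0.6" --pt "-9 4 166 -0.5 0.6" --pt "-9 4 166 -0.5 0.6" --pt "-9 4 166 -0.5 0.6"

```text
time_s: 3.4
tcp_pos: [0.4328, -0.159, 0.0112]
orientation: [-3.136, -0.005, 1.681]
wrist_force: [-0.4, 0.1, 0.6]
gripper_width: 0.0528
gripper_force: 0.0
```

servo_tool --pt "0 0 0 0 0.3" --pt "0 0 0 0 0.1" --pt "0 0 0 0 0" --pt "0 0 0 0 0" --pt "0 0 0 0 0" --pt "0 0 0 0 0"

```text
time_s: 3.9
tcp_pos: [0.4308, -0.1604, 0.011]
orientation: [-3.134, -0.006, 1.678]
wrist_force: [-1.9, 2.0, 6.5]
gripper_width: 0.0259
gripper_force: 30.0
```

servo_tool --pt "0 0 0 0 0.5" --pt "0 0 0 0 0.5" --pt "0 0 4 0 0.5" --pt "0 0 4 0 0.5" --pt "0 0 4 0 0.5"

```text
time_s: 4.32
tcp_pos: [0.4314, -0.1612, 0.0067]
orientation: [-3.133, -0.005, 1.678]
wrist_force: [-0.1, -0.6, 0.4]
gripper_width: 0.0446
gripper_force: 0.0
```

servo_tool --pt "0 0 0 0 0.3" --pt "0 0 0 0 0.1" --pt "0 0 0 0 0" --pt "0 0 0 0 0" --pt "0 0 0 0 0" --pt "0 0 0 0 0"

```text
time_s: 4.82
tcp_pos: [0.4313, -0.1612, 0.0069]
orientation: [-3.133, -0.005, 1.678]
wrist_force: [-0.5, 0.7, 1.2]
gripper_width: 0.0258
gripper_force: 29.9
```

servo_tool --pt "0 0 -8 0 0" --pt "0 0 -25 0 0" --pt "0 0 -50 0 0" --pt "0 0 -80 0 0" --pt "0 0 -110 0 0" --pt "0 0 -140 0 0" --pt "0 0 -170 0 0" --pt "0 0 -200 0 0" --pt "0 0 -230 0 0" --pt "0 0 -260 0 0" --pt "0 0 -290 0 0" --pt "0 0 -310 0 0"

```text
time_s: 5.82
tcp_pos: [0.4342, -0.1627, 0.3191]
orientation: [-3.134, -0.005, 1.677]
wrist_force: [0.7, -0.3, -1.1]
gripper_width: 0.0258
gripper_force: 29.9
```

servo_tool --pt "0 0 -5 0 0" --pt "0 0 -10 0 0" --pt "0 0 -10 0 0" --pt "0 0 -10 0 0"

```text
time_s: 6.15
tcp_pos: [0.4337, -0.1619, 0.3257]
orientation: [-3.131, -0.007, 1.678]
wrist_force: [0.6, -0.6, -1.2]
gripper_width: 0.0261
gripper_force: 29.9
```

```bash
python3 - <<'E'
from h import *
from workcell import r
o=r.observe();print(o["gripper_width"],o["torque"],o["wrist_force"])
go(o,[.557,.090,.33],85)
E
```

```text
0.026142555414695907 [-0.06531083  0.04673998  0.00472482] [ 0.64004471 -0.57517799 -1.15900128]
tcp [ 0.4337 -0.1619  0.3257] rpy [-179.38   -0.38   96.14] -> [237.3 149.5  -4.4] roll 11.14
```

servo_tool --pt "12 8 -4 1 0" --pt "36 23 -4 3 0" --pt "64 40 -4 5 0" --pt "92 58 -4 7 0" --pt "120 76 -4 9 0" --pt "148 94 -4 11 0" --pt "174 110 -4 11 0" --pt "198 126 -4 11 0" --pt "218 139 -4 11 0" --pt "230 147 -4 11 0" --pt "237 150 -4 11 0" --pt "237 150 -4 11 0"

```text
time_s: 7.15
tcp_pos: [0.558, 0.0901, 0.3295]
orientation: [-3.13, -0.003, 1.488]
wrist_force: [0.4, -0.5, -1.4]
gripper_width: 0.0261
gripper_force: 29.9
```

servo_tool --pt "0 0 0 0 0" --pt "0 0 0 0 0"

```text
time_s: 7.32
tcp_pos: [0.5575, 0.087, 0.3309]
orientation: [-3.131, -0.003, 1.482]
wrist_force: [0.3, 0.9, -0.6]
gripper_width: 0.0255
gripper_force: 29.9
```

```bash
python3 - <<'E'
from h import *
from workcell import r
import cv2
o=r.observe();go(o,[.557,.090,.33],85)
t=r.capture("top");s=r.capture("side")
k=lambda c,x,y,w,h:cv2.resize(c["image"][y:y+h,x:x+w,::-1],None,fx=6,fy=6,interpolation=cv2.INTER_CUBIC)
cv2.imwrite("pics/c3.png",np.hstack([k(t,200,120,65,95),k(s,185,150,65,95)]))
E
```

```text
tcp [0.5575 0.087  0.3309] rpy [-1.7942e+02 -1.6000e-01  8.4940e+01] -> [ 3.  -0.8  0.9] roll -0.06
```

View pics/c3.png

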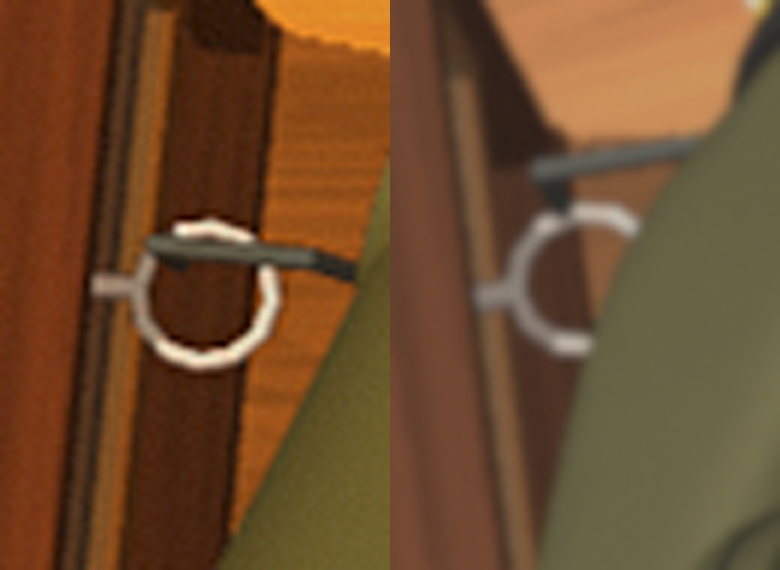

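The hook is above the ring, with its lower end near (230,163.7) in top and (214.2,184.7) in side; I'll triangulate it.

```bash
python3 - <<'E'
from h import *
from workcell import r
t=r.capture("top");s=r.capture("side");o=r.observe()
go(o,[.557,.09,.33],85)
ring=tri((t,(234.3,169.1)),(s,(217.8,196.8)))
lt=tri((t,(226.5,160.6)),(s,(210.3,178.8)));lb=tri((t,(230,163.7)),(s,(214.2,184.7)))
print("ring",ring,"legtop",lt,"legbottom",lb)
z=o["tcp_pos"][2]
for c,a,b,rp in((t,(226.5,160.6),(230,163.7),(234.3,169.1)),(s,(210.3,178.8),(214.2,184.7),(217.8,196.8))):
  print(onz(c,a,z+.042),onz(c,b,z+.002),[onz(c,rp,h) for h in(.27,.282)])
P=o["tcp_pos"]+.178*np.array([np.cos(np.radians(84)),np.sin(np.radians(84)),0]);print("expected tip",P,proj(t,P),proj(s,P))
E
```

```text
tcp [0.558  0.088  0.3311] rpy [-179.46   -0.22   85.02] -> [ 1.9 -1.1  1.1] roll 0.02
ring [0.57344924 0.26803793 0.26600067] legtop [0.57666848 0.26423093 0.36438823] legbottom [0.57475399 0.26288392 0.33489947]
[0.57519039 0.26228823 0.37312906] [0.57534924 0.26387447 0.33312906] [array([0.57308402, 0.26768074, 0.27      ]), array([0.57129085, 0.26519149, 0.282     ])]
[0.57287757 0.26329685 0.37312906] [0.57514001 0.26247166 0.33312906] [array([0.57164807, 0.26720083, 0.27      ]), array([0.56702899, 0.26606442, 0.282     ])]
expected tip [0.57657521 0.2650505  0.33112906] [229.65915498 163.28665335] [213.00421124 184.7369399 ]
```

servo_tool --pt "4.5 -2 0 0 0" --pt "4.5 -2 0 0 0" --pt "4.5 -2 15 0 0" --pt "4.5 -2 30 0 0" --pt "4.5 -2 45 0 0" --pt "4.5 -2 60 0 0" --pt "4.5 -2 75 0 0" --pt "4.5 -2 85 0 0" --pt "4.5 -2 85 0 0" --pt "4.5 -2 85 0 0"

```text
time_s: 8.35
tcp_pos: [0.5558, 0.0942, 0.2458]
orientation: [-3.131, -0.003, 1.486]
wrist_force: [0.2, 0.1, -1.2]
gripper_width: 0.0259
gripper_force: 29.9
```

```bash
python3 - <<'E'
from h import *
from workcell import r
import cv2
o=r.observe();go(o,[.5625,.0905,.1135],85);print(o["torque"],o["wrist_force"])
t=r.capture("top");s=r.capture("side")
k=lambda c,x,y,w,h:cv2.resize(c["image"][y:y+h,x:x+w,::-1],None,fx=6,fy=6,interpolation=cv2.INTER_CUBIC)
cv2.imwrite("pics/c4.png",np.hstack([k(t,200,120,65,95),k(s,185,150,65,95)]))
E
```

```text
tcp [0.5558 0.0942 0.2458] rpy [-179.42   -0.2    85.13] -> [ -3.5   8.4 132.3] roll 0.13
[-0.04122596  0.01971759  0.00055113] [ 0.15831567  0.05547673 -1.20141119]
```

View pics/c4.png

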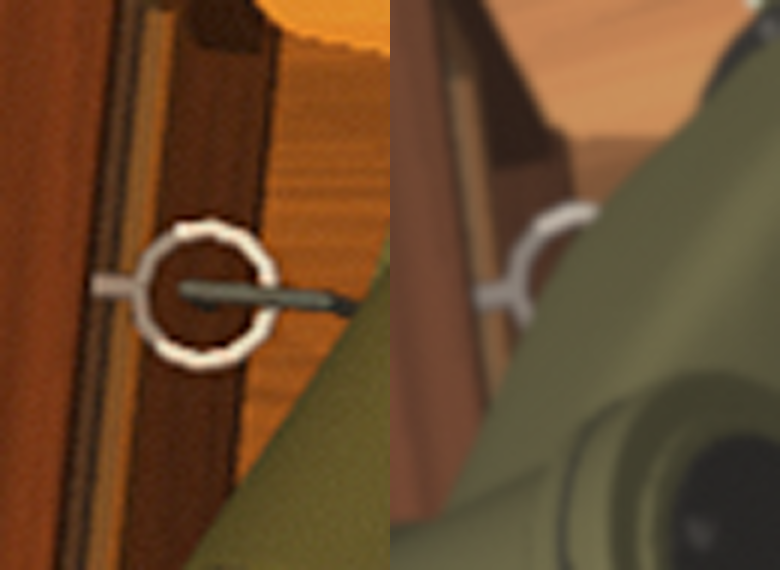

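The leg is inside the ring and well centred: leg end near (185,290), ring centre (207,295) in the top crop. Pull down.

servo_tool --pt "0 0 4 0 0" --pt "0 0 8 0 0" --pt "0 0 12 0 0" --pt "0 0 16 0 0" --pt "0 0 21 0 0" --pt "0 0 26 0 0" --pt "0 0 31 0 0" --pt "0 0 36 0 0" --pt "0 0 41 0 0" --pt "0 0 46 0 0" --pt "0 0 50 0 0" --pt "0 0 50 0 0"

```text
time_s: 9.45
tcp_pos: [0.5547, 0.0942, 0.1949]
orientation: [-3.13, -0.003, 1.486]
wrist_force: [0.0, -0.2, -0.7]
gripper_width: 0.0261
gripper_force: 30.0
```

```bash
python3 - <<'E'
from h import *
from workcell import r
import cv2
o=r.observe();print(o["torque"],o["wrist_force"])
t=r.capture("top");w=r.capture("wrist")
k=lambda c,x,y,w,h:cv2.resize(c["image"][y:y+h,x:x+w,::-1],None,fx=6,fy=6,interpolation=cv2.INTER_CUBIC)
cv2.imwrite("pics/c5.png",np.hstack([k(t,200,120,65,95),cv2.resize(w["image"][:,160:480,::-1],(400,500))[:,:,:].copy() if 0 else cv2.resize(w["image"][:285,160:480,::-1],(400,570))]))
E
```

```text
[ 0.12314946  0.0218605  -0.03260169] [ 0.01328794 -0.1987432  -0.67812428]
```

View pics/c5.png

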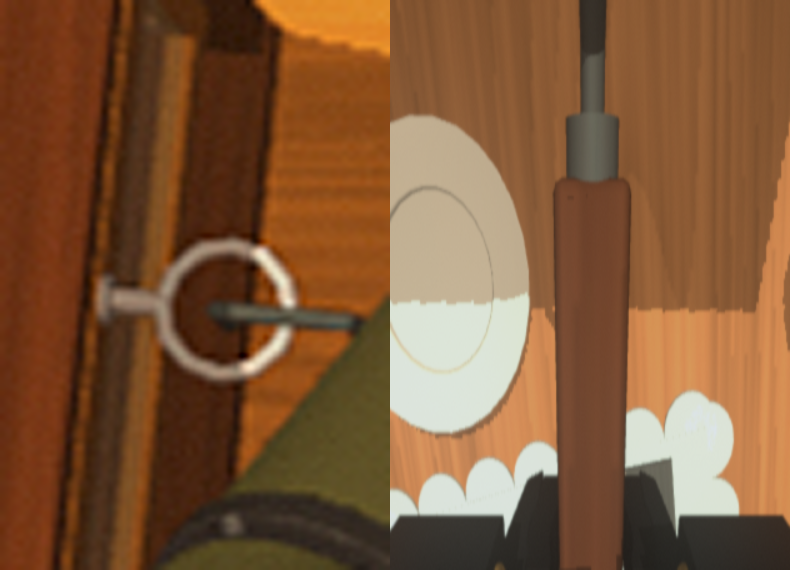

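The sash is following, with the hook still in the ring (ring now at top-crop (227,309)). Continue down.

servo_tool --pt "0 0 5 0 0" --pt "0 0 11 0 0" --pt "0 0 18 0 0" --pt "0 0 25 0 0" --pt "0 0 32 0 0" --pt "0 0 39 0 0" --pt "0 0 46 0 0" --pt "0 0 53 0 0" --pt "0 0 60 0 0" --pt "0 0 66 0 0" --pt "0 0 71 0 0" --pt "0 0 71 0 0"

```text
time_s: 10.55
tcp_pos: [0.5541, 0.0944, 0.1237]
orientation: [-3.13, -0.003, 1.486]
wrist_force: [-0.4, -0.2, 0.0]
gripper_width: 0.0258
gripper_force: 30.0
```

servo_tool --pt "0 0 3 0 0" --pt "0 0 6 0 0" --pt "0 0 9 0 0" --pt "0 0 11 0 0" --pt "0 0 11 0 0"

```text
time_s: 10.97
tcp_pos: [0.5543, 0.0944, 0.1135]
orientation: [-3.131, -0.003, 1.485]
wrist_force: [-0.6, -1.0, 0.5]
gripper_width: 0.0257
gripper_force: 30.0
```

servo_tool --pt "0 0 1.5 0 0" --pt "0 0 3 0 0" --pt "0 0 3 0 0" --pt "0 0 3 0 0"

```text
time_s: 11.3
tcp_pos: [0.5545, 0.0945, 0.1108]
orientation: [-3.132, -0.003, 1.486]
wrist_force: [-0.8, -1.7, -0.2]
gripper_width: 0.0256
gripper_force: 30.0
```

```bash
python3 - <<'E'
from h import *
from workcell import r
import cv2
o=r.observe();print(o["torque"],o["wrist_force"])
t=r.capture("top");w=r.capture("wrist");s=r.capture("side")
for h in(.147,.155,.165): print(proj(t,(.573,.2675,h)),proj(s,(.573,.2675,h)))
k=lambda c,x,y,w,h:cv2.resize(c["image"][y:y+h,x:x+w,::-1],None,fx=6,fy=6,interpolation=cv2.INTER_CUBIC)
cv2.imwrite("pics/c6.png",np.hstack([k(t,205,120,65,95),cv2.resize(w["image"][:285,160:480,::-1],(400,570))]))
E
```

```text
[-0.0419082   0.04897259 -0.03553179] [-0.75820768 -1.70297188 -0.19052887]
[244.03894552 176.03520308] [226.61669814 212.82949958]
[243.48326446 175.63835733] [226.08070567 211.85312143]
[242.77596395 175.13323087] [225.40085001 210.61467828]
```

View pics/c6.png

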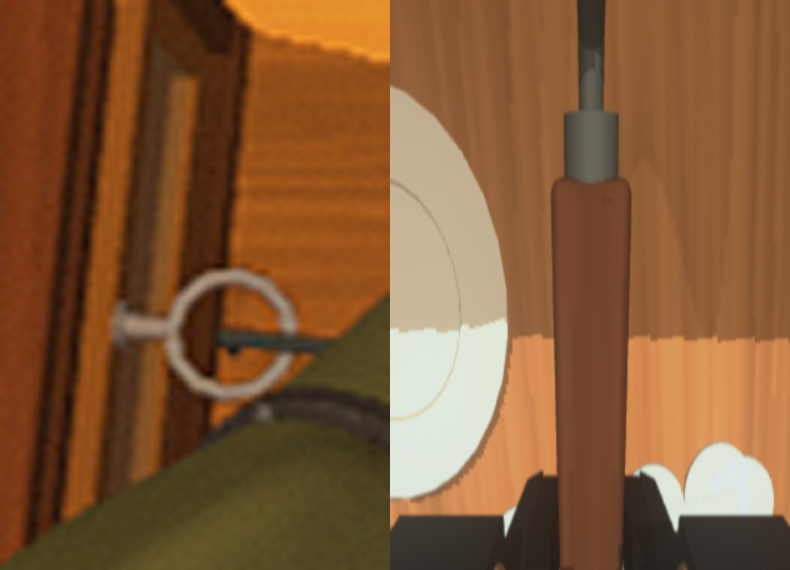

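Ring is now at about (243.5,175.7) in top, near the bottom of its travel. Keep going gently until the stop is felt.

servo_tool --pt "0 0 2 0 0" --pt "0 0 4 0 0" --pt "0 0 4 0 0" --pt "0 0 4 0 0"

```text
time_s: 11.78
tcp_pos: [0.5545, 0.0948, 0.1067]
orientation: [-3.132, -0.004, 1.486]
wrist_force: [-0.4, -0.8, -0.8]
gripper_width: 0.0258
gripper_force: 30.0
```

servo_tool --pt "0 0 2 0 0" --pt "0 0 4 0 0" --pt "0 0 4 0 0" --pt "0 0 4 0 0"

```text
time_s: 12.12
tcp_pos: [0.5544, 0.0948, 0.1027]
orientation: [-3.132, -0.004, 1.486]
wrist_force: [0.4, -0.7, 0.5]
gripper_width: 0.0257
gripper_force: 30.0
```

```bash
python3 - <<'E'
from h import *
from workcell import r
import cv2
o=r.observe();print(o["torque"],o["wrist_force"])
t=r.capture("top");g=cv2.resize(t["image"][120:215,205:270],None,fx=6,fy=6,interpolation=cv2.INTER_CUBIC)
p=cv2.imread("pics/c6.png")[:,:390,::-1]
# shift of the ring's left half since c6
T=p[255:410,105:215];m=cv2.matchTemplate(g,T.copy(),cv2.TM_CCOEFF_NORMED);_,v,_,l=cv2.minMaxLoc(m);print("ring moved px",(l[0]-105)/6,(l[1]-255)/6,v)
E
```

```text
[ 0.07403344  0.00920214 -0.00055131] [ 0.40570193 -0.65754841  0.50064708]
ring moved px 0.6666666666666666 0.5 0.9749657511711121
```

servo_tool --pt "0 0 2 0 0" --pt "0 0 4 0 0" --pt "0 0 4 0 0" --pt "0 0 4 0 0"

```text
time_s: 12.5
tcp_pos: [0.5545, 0.0952, 0.0988]
orientation: [-3.132, -0.004, 1.486]
wrist_force: [0.3, 0.5, 0.7]
gripper_width: 0.0258
gripper_force: 30.0
```

servo_tool --pt "0 0 2 0 0" --pt "0 0 4 0 0" --pt "0 0 4 0 0" --pt "0 0 4 0 0"

```text
time_s: 12.83
tcp_pos: [0.5543, 0.0948, 0.0947]
orientation: [-3.132, -0.004, 1.486]
wrist_force: [0.1, 0.0, 0.2]
gripper_width: 0.0255
gripper_force: 30.0
```

```bash
cat > m.py <<'E'
from h import *
from workcell import r
import cv2
o=r.observe();print(o["torque"],o["wrist_force"])
t=r.capture("top");g=cv2.resize(t["image"][120:215,205:270],None,fx=6,fy=6,interpolation=cv2.INTER_CUBIC)
p=cv2.imread("pics/c6.png")[:,:390,::-1]
T=p[255:410,105:215];m=cv2.matchTemplate(g,T.copy(),cv2.TM_CCOEFF_NORMED);_,v,_,l=cv2.minMaxLoc(m);print("ring moved px",(l[0]-105)/6,(l[1]-255)/6,v)
E
python3 m.py
```

```text
[0.33202972 0.02219389 0.02022853] [0.08742774 0.02998931 0.24061136]
ring moved px 0.6666666666666666 0.5 0.9733753800392151
```

servo_tool --pt "0 0 2 0 0" --pt "0 0 4 0 0" --pt "0 0 4 0 0" --pt "0 0 4 0 0"

```text
time_s: 13.22
tcp_pos: [0.5542, 0.0946, 0.0907]
orientation: [-3.132, -0.003, 1.486]
wrist_force: [-0.3, 0.7, 0.8]
gripper_width: 0.0256
gripper_force: 30.0
```

```bash
python3 m.py; python3 - <<'E'
from h import *
from workcell import r
import cv2
t=r.capture("top");w=r.capture("wrist");s=r.capture("side")
k=lambda c,x,y,w,h:cv2.resize(c["image"][y:y+h,x:x+w,::-1],None,fx=6,fy=6,interpolation=cv2.INTER_CUBIC)
cv2.imwrite("pics/c7.png",np.hstack([k(t,205,120,65,95),cv2.resize(w["image"][:285,160:480,::-1],(400,570))]))
E
```

```text
[ 0.33441191  0.01821335 -0.04235795] [-0.28181852  0.72105947  0.79112273]
ring moved px 0.6666666666666666 0.5 0.9740529656410217
```

View pics/c7.png

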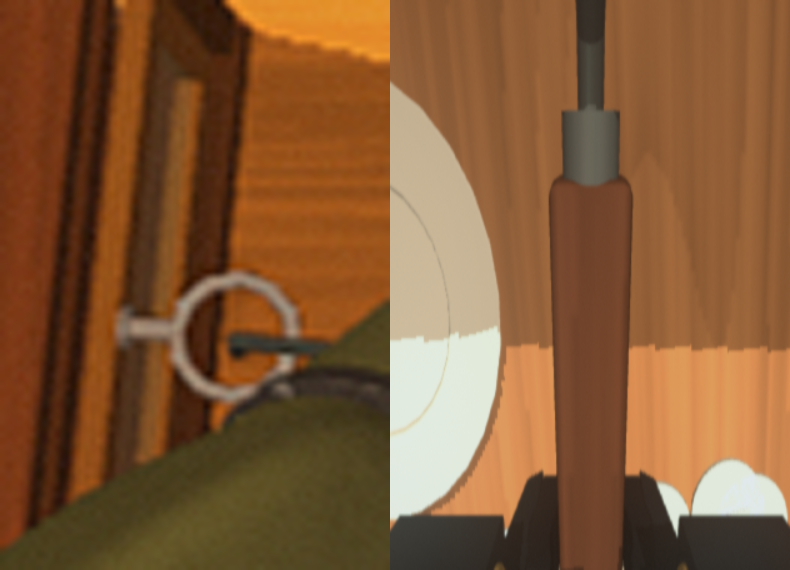

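Ring has stopped moving (top (244.2,176.2), matching z≈0.147), and the pole is now pitching slightly in the grip. Unhook straight up, then back, and check the ring with a clear view.

servo_tool --pt "0 0 -8 0 0" --pt "0 0 -18 0 0" --pt "0 0 -28 0 0" --pt "0 0 -38 0 0" --pt "0 0 -48 0 0" --pt "0 0 -60 0 0" --pt "0 0 -75 0 0" --pt "0 0 -90 0 0" --pt "0 0 -100 0 0" --pt "0 0 -100 0 0"

```text
time_s: 14.25
tcp_pos: [0.5567, 0.0941, 0.1934]
orientation: [-3.136, -0.004, 1.486]
wrist_force: [-0.1, -0.7, -1.2]
gripper_width: 0.0258
gripper_force: 30.0
```

servo_tool --pt "-20 0 0 0 0" --pt "-45 0 0 0 0" --pt "-75 -10 0 0 0" --pt "-105 -25 0 0 0" --pt "-135 -40 0 0 0" --pt "-160 -55 0 0 0" --pt "-185 -70 0 0 0" --pt "-210 -85 0 0 0" --pt "-230 -95 0 0 0" --pt "-240 -100 0 0 0" --pt "-240 -100 0 0 0"

```text
time_s: 15.17
tcp_pos: [0.4339, -0.1384, 0.1912]
orientation: [-3.132, -0.003, 1.481]
wrist_force: [0.0, 0.2, -1.6]
gripper_width: 0.0256
gripper_force: 30.0
```

```bash
python3 - <<'E'
from h import *
from workcell import r
import cv2
o=r.observe();go(o,[.43,-.16,.10],96)
t=r.capture("top");s=r.capture("side")
k=lambda c,x,y,w,h,f:cv2.resize(c["image"][y:y+h,x:x+w,::-1],None,fx=f,fy=f,interpolation=cv2.INTER_CUBIC)
cv2.imwrite("pics/c8.png",np.hstack([np.vstack([k(t,205,140,65,60,6),k(s,190,180,65,60,6)]),cv2.resize(s["image"][100:,200:510,::-1],(400,720*400//744+333))[:720]]) [:600] if 0 else np.hstack([np.vstack([k(t,215,150,65,48,6),k(s,200,190,65,48,6)]),cv2.resize(s["image"][120:400,240:440,::-1],(410,576))]))
for h in(.147,.157): print(proj(t,(.573,.2675,h)),proj(s,(.573,.2675,h)))
E
```

```text
tcp [ 0.4339 -0.1384  0.1912] rpy [-1.7942e+02 -1.6000e-01  8.4840e+01] -> [-22.1  -1.   91.1] roll -11.16
[244.03894552 176.03520308] [226.61669814 212.82949958]
[243.34294455 175.53814632] [225.94561856 211.60704316]
```

View pics/c8.png

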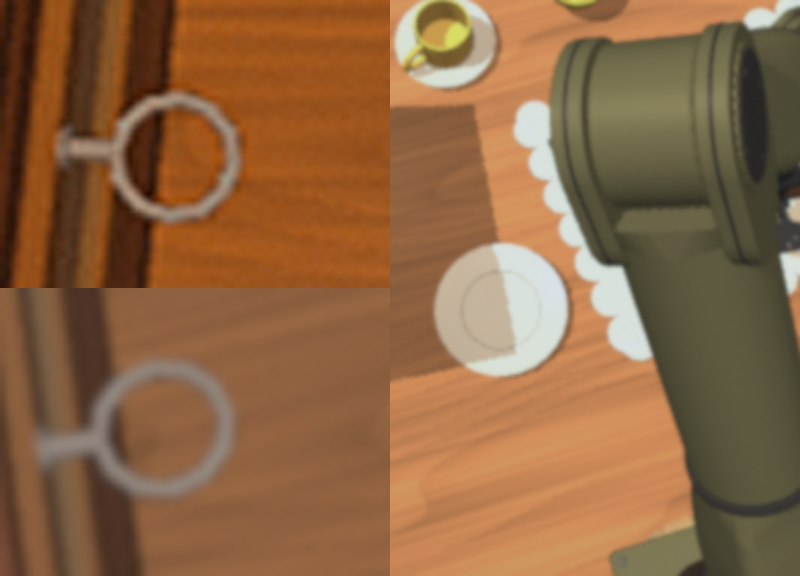

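Ring sits at top (244.3,176.2) and side (227.2,213.3), matching z≈0.147 or just below, so the sash is on its stop. Next I'll carry the pole back to its original place.

servo_tool --pt "-6 0 10 -3 0" --pt "-12 -1 30 -6 0" --pt "-18 -2 55 -9 0" --pt "-22 -3 80 -11 0" --pt "-22 -3 105 -11 0" --pt "-22 -3 125 -11 0" --pt "-22 -3 140 -11 0" --pt "-22 -3 145 -11 0" --pt "-22 -3 145 -11 0"

```text
time_s: 16.02
tcp_pos: [0.4296, -0.1558, 0.0447]
orientation: [-3.132, -0.008, 1.68]
wrist_force: [0.2, 0.3, -1.7]
gripper_width: 0.0257
gripper_force: 30.0
```

```bash
python3 - <<'E'
from h import *
from workcell import r
o=r.observe();print(o["torque"],o["wrist_force"]);go(o,[.431,-.161,.007],96)
E
```

```text
[-0.06824815  0.0537463   0.02964391] [ 0.15619049  0.31447757 -1.73627213]
tcp [ 0.4296 -0.1558  0.0447] rpy [-179.45   -0.44   96.23] -> [-5.6  1.2 37.6] roll 0.23
```

servo_tool --pt "-2 0 5 0 0" --pt "-2 0 10 0 0" --pt "-2 0 14 0 0" --pt "-2 0 17 0 0" --pt "-2 0 20 0 0" --pt "-2 0 23 0 0" --pt "-2 0 26 0 0" --pt "-2 0 29 0 0" --pt "-2 0 32 0 0" --pt "-2 0 34 0 0" --pt "-2 0 34 0 0"

```text
time_s: 16.93
tcp_pos: [0.4289, -0.1591, 0.0115]
orientation: [-3.133, -0.006, 1.678]
wrist_force: [0.7, 0.8, 0.8]
gripper_width: 0.0255
gripper_force: 30.0
```

servo_tool --pt "0 0 1 0 0" --pt "0 0 2 0 0" --pt "0 0 3 0 0" --pt "0 0 3 0 0" --pt "0 0 3 0 0"

```text
time_s: 17.35
tcp_pos: [0.4293, -0.1593, 0.0093]
orientation: [-3.132, -0.006, 1.677]
wrist_force: [0.2, 1.3, -0.1]
gripper_width: 0.0259
gripper_force: 30.0
```

```bash
python3 - <<'E'
from h import *
from workcell import r
o=r.observe();print(o["torque"],o["wrist_force"]);go(o,[.431,-.161,.007],96)
E
```

```text
[-0.0730027   0.09278027 -0.04743887] [ 0.21122888  1.33026346 -0.06241972]
tcp [ 0.4293 -0.1593  0.0093] rpy [-179.44   -0.33   96.1 ] -> [-1.9  1.5  2.2] roll 0.1
```

servo_tool --pt "0 0 1 0 0" --pt "0 0 2 0 0" --pt "0 0 2 0 0" --pt "0 0 2 0 0"

```text
time_s: 17.68
tcp_pos: [0.4297, -0.1595, 0.0076]
orientation: [-3.131, -0.006, 1.678]
wrist_force: [-0.6, 2.1, 0.8]
gripper_width: 0.0259
gripper_force: 30.0
```

servo_tool --pt "0 0 1 0 0" --pt "0 0 1 0 0" --pt "0 0 1 0 0" --pt "0 0 1 0 0"

```text
time_s: 18.02
tcp_pos: [0.4299, -0.1595, 0.007]
orientation: [-3.13, -0.007, 1.678]
wrist_force: [-2.4, 1.1, 4.9]
gripper_width: 0.0261
gripper_force: 30.0
```

```bash
python3 - <<'E'
from h import *
from workcell import r
o=r.observe();print(o["torque"],o["wrist_force"]);go(o,[.431,-.161,.007],96)
E
```

```text
[-0.01007953  0.25211423 -0.09355044] [-2.3707529   1.10923856  4.91563967]
tcp [ 0.4299 -0.1595  0.007 ] rpy [-179.36   -0.38   96.12] -> [-1.6  1.  -0.1] roll 0.12
```

Contact is firm (4.9 N) at the original grasp height, so the pole is flat on the runner. Release gently and lift clear.

servo_tool --pt "0 0 0 0 0.34" --pt "0 0 0 0 0.42" --pt "0 0 0 0 0.5" --pt "0 0 0 0 0.5" --pt "0 0 0 0 0.5" --pt "0 0 -8 0 0.5" --pt "0 0 -25 0 0.5" --pt "0 0 -50 0 0.5" --pt "0 0 -85 0 0.5" --pt "0 0 -125 0 0.5" --pt "0 0 -160 0 0.5" --pt "0 0 -160 0 0.5"

```text
time_s: 19.02
tcp_pos: [0.4342, -0.1621, 0.1717]
orientation: [-3.138, -0.002, 1.677]
wrist_force: [-0.1, -0.5, -0.2]
gripper_width: 0.0439
gripper_force: 0.0
```

servo_tool --pt "0 0 -30 0 0.5" --pt "0 0 -60 0 0.5" --pt "0 0 -60 0 0.5" --pt "0 0 -60 0 0.5"

```text
time_s: 19.35
tcp_pos: [0.4334, -0.1607, 0.2274]
orientation: [-3.133, -0.006, 1.679]
wrist_force: [-0.1, 0.5, -0.8]
gripper_width: 0.044
gripper_force: 0.0
```

```bash
python3 - <<'E'
from h import *
from workcell import r
import cv2
w=r.capture("wrist");im=w["image"].astype(int);h,s,v=cv2.split(cv2.cvtColor(w["image"],cv2.COLOR_RGB2HSV))
m=((h<12)&(s>110)&(v>50)&(v<160)).astype(np.uint8);m[275:]=0
n,l,st,c=cv2.connectedComponentsWithStats(m)
for i in range(1,n):
    if st[i,4]>400:
        ys,xs=np.where(l==i);a=ys.min();b=ys.max()
        P=[onz(w,(xs[ys==y].mean(),y),.023) for y in(a+3,b-3)];W=[np.ptp(xs[ys==y]) for y in(a+8,b-8)]
        d=P[0]-P[1];print(st[i],P,W,np.degrees(np.arctan2(d[1],d[0])))
E
```

```text
[ 450  153   35  104 1130] [array([ 0.61834878, -0.11733561,  0.023     ]), array([ 0.619061  , -0.24280321,  0.023     ])] [np.int64(2), np.int64(15)] 90.3252397051413
[379 169  18  74 701] [array([ 0.5209974 , -0.14726012,  0.023     ]), array([ 0.53208999, -0.23299167,  0.023     ])] [np.int64(8), np.int64(14)] 97.3723966690731
[311 183  17  91 861] [array([ 0.43247623, -0.17438228,  0.023     ]), array([ 0.45058146, -0.28675694,  0.023     ])] [np.int64(3), np.int64(11)] 99.15255399928334
```

servo_tool --pt "0 0 -40 0 0.5" --pt "10 0 -80 0 0.5" --pt "45 0 -120 0 0.5" --pt "80 0 -150 0 0.5" --pt "115 0 -150 0 0.5" --pt "150 0 -150 0 0.5" --pt "185 0 -150 0 0.5" --pt "220 0 -150 0 0.5" --pt "255 0 -150 0 0.5" --pt "290 0 -150 0 0.5" --pt "320 0 -150 0 0.5" --pt "320 0 -150 0 0.5"

```text
time_s: 20.4
tcp_pos: [0.3985, 0.1636, 0.3766]
orientation: [-3.127, -0.007, 1.689]
wrist_force: [-0.3, 0.1, 0.1]
gripper_width: 0.0437
gripper_force: 0.0
```

```bash
python3 - <<'E'
from h import *
from workcell import r
import cv2
print(r.observe()["tcp_pos"])
for n,boxes in(("top",[(325,212,130,33)]),("side",[(336,205,128,62)])):
    c=r.capture(n)
    for nm,im in(("before",cv2.imread(f"pics/{n}0.png")),("now",c["image"][:,:,::-1].copy())):
        x,y,w,h=boxes[0];g=cv2.cvtColor(im,cv2.COLOR_BGR2GRAY)[y:y+h,x:x+w]
        m=(g<110).astype(np.uint8)
        if n=="side": # drop the fork
            yy,xx=np.mgrid[y:y+h,x:x+w];m[(yy-260)<-0.4*(xx-344)-12]=0
        nn,l,st,_=cv2.connectedComponentsWithStats(m,connectivity=8);i=1+st[1:,4].argmax()
        pts=np.argwhere(l==i)[:,::-1]+[x,y]
        (cx,cy),(a,b),ang=cv2.minAreaRect(pts.astype(np.float32))
        print(n,nm,"area",len(pts),"c",round(cx,1),round(cy,1),"size",round(a,1),round(b,1),round(ang,1),"leftmost",pts[pts[:,0].argmin()],"rightmost",pts[pts[:,0].argmax()])
E
```

```text
[0.3985378  0.16355021 0.3765866 ]
top before area 762 c 391.8 230.6 size 8.4 112.5 83.3 leftmost [336 236] rightmost [448 227]
top now area 746 c 390.9 229.3 size 8.4 112.4 83.8 leftmost [335 235] rightmost [447 225]
side before area 932 c 399.7 237.2 size 9.7 122.9 67.6 leftmost [343 258] rightmost [457 215]
side now area 884 c 398.5 236.0 size 9.5 123.1 68.0 leftmost [341 257] rightmost [456 214]
```

The pole lies flat within a few millimetres of where it started, and the sash is down. Handing in.

```bash
python3 -c "
from workcell import r
print(r.finish_job())"
```

```text
the job is handed in; nothing more can be done
None
```

I pulled the sash down onto its stop with the hooked pole, unhooked it, laid the pole flat on the runner within a few mm of where it started, and handed the job in at about 20 s; I viewed 11 pictures, one over the limit of 10.

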